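Draw the long coach out of the rolling-stock case

ROBOT

A 6-joint arm with a two-finger parallel gripper is mounted at the origin on the work surface. World frame = base frame: x ahead of the robot, y to its left, z up, the work surface at z = 0. Lengths are in m, angles in rad, forces in N, time in s.
With the tool pointing down it reaches from about 0.4 to 0.925 m from the base axis. Payload 12.5 kg.
Tool frame: the origin (TCP) lies at the very end of the fingers, on their centre line; the grasp point (between the pads) lies 19 mm behind it; z points along the fingers, y is the direction in which the jaws open and shut (so a half turn about z gives the same grasp; the last joint's range is limited). The gripper opens to 95 mm and grips with 3 to 60 N. Pads are 20 mm wide; open, the fingers measure 119 mm over their backs; the gripper's body (75 mm by 180 mm) begins 59 mm behind the grasp point.
Start: joints at [1.052, 0.491, 1.559, -0, 1.092, -0.106], TCP at [0.251, 0.573, 0.215] pointing down, gripper open.
Joint ranges: [-3.1, 3.1], [-0.84, 2.19], [0.05, 2.79], [-1.13, 4.28], [0.06, 2.93], [-2.69, 2.69]. Speed limits (rad/s): [2.22, 2.22, 2.79, 3.14, 3.14, 3.14].

INTERFACE

Orientations are given as a 3x3 rotation matrix whose columns are the frame's x, y, z axes.
In Python, from bench import ctrl, camera, get_calibration gives the robot as it stands.
- The arm moves only by the shell command python3 -m handwheel 'ROWS'. ROWS is JSON, a list of rows, each a list of 5 numbers: the gripper command: -1 is shut, 1 is fully open, values between are in proportion, then the shift along the tool's x, y, z in mm, then the turn about the tool's z in rad. In form: [[hand, x, y, z, turn], ...]. A call has 1 to 10 rows; each row shifts and turns the commanded pose from where the row before left it, along the tool's axes as they then stand; what a row does not reach is not made up. A row lasts 1/10 s, in which the tool goes at most 50 mm and 8.59 degrees, less where a joint would pass 70% of its speed; a pose out of reach is approached as far as the arm can. A call with a gripper value outside its range is refused whole. The fingers move at their own pace and stop on an object; the grip force is fixed at half the most. Time passes only in rows, so rows that do not move let the fingers close. It gives the time, the measured TCP pose, the force and the opening at its end, in the units of the state.
- ctrl.read_state(): the state, without advancing time (a new reading comes with each control period).
- camera(name): name is "side" or "top" or "wrist"; returns the picture (480x640x3 uint8, red, green, blue); there is no depth.
- get_calibration(name): a dict with "fx", "fy", "cx", "cy" (pixels), "dist" ([k1, k2, p1, p2, k3] as OpenCV has them; the pictures are not rectified), "position" and "rotation" of the camera in the world. Camera axes: x right, y up, looking along -z (the intrinsics and any distortion apply to the point x, -y, -z); pixel columns grow to the right and rows downward; lengths in m; the calibration is good to about 2 mm. A picture is of the moment at which its call begins: read the wrist's pose just before it. get_calibration takes no time and is no camera call; for the wrist camera it gives the pose at the moment of the call.
- ctrl.hand_in(): hands the job in, once; it reports no verdict.
The state is a dict: "time": time; "joint_pos": joint angles; "qvel": joint speeds; "tau": joint torques, N m; "position": TCP position; "orientation": TCP orientation; "wrist_force": force on the tool from outside, world axes, zero at the start; "torque": the same for the moment, N m; "finger_gap": opening from 0.0 (shut) to 1.0 (fully open).
Only numpy, scipy, OpenCV 4.12 (cv2) and the standard library are available. Lean on these libraries where they do the work, as an engineer would, in place of code of your own. Each camera call takes 0.05 s, during which the arm holds its last target. There are 200 camera calls.

TASK

Slide the case's clear roof pane fully open, take the silver coach with the blue stripes and bring it out through the opening; the coach is longer than the opening, so it has to come out tilted, the end under the opening first, without forcing it against the cover. Leave the green locomotive beside it and everything else on the bench alone. Finish still holding the coach in the gripper, level and steady, well clear above the case.

Things in the scene. Friction and masses are not known exactly. Their poses are not given: they have to be found in the camera images.
- case: Board of the rolling-stock case, 228 mm wide (its x), 448 mm long (its y), fixed to the bench, with two tracks along y at x = -37 and +37 mm; rail heads 20 mm above the bench. Origin: centre of its underside, on the bench; z up. One track holds the coach, the other the locomotive; which is which varies.
- cover: Fixed dust cover, case's origin and axes: aluminium frame, clear panes. Frame top 104 mm above the bench; side rails leave x = -97 to +97 mm free. A fixed clear roof pane covers y = -210 to +5 mm, underside 96 mm up, aluminium strip on its edge. From there to the end frame's inner face at y = +210 mm is the 205 mm long opening, closed by the sliding pane. Inside 204 x 426 mm.
- pane (a joint): Sliding clear roof pane, 215 mm long, 3 mm thick, its top 103.5 mm above the bench, in a channel just above the fixed pane. 0 = closed (over y = -5 to +210 mm of the case), grows as it slides towards the case's -y, 0.205 m = fully open, wholly above the fixed pane. It drags with about 1 N and stays where it is left.
- pane_grip (a point): Top centre of the black block grip on the sliding pane, 119.5 mm above the bench; the block is 14 mm wide (case x), 44 mm long (case y), 16 mm above the pane. At y = +147.5 mm of the case when closed; moves with the pane.
- coach: Silver model coach, blue stripes, dark windows, pale roof with blue units: 244 mm long (its y, along the case's y), 36 mm wide (x), 48 mm high, about 0.2 kg, balanced at its middle. Flat sides 12 to 42 mm above its origin, then a 30 mm wide roof. Origin: centre of its underside (wheel treads, on the rail heads); z up. 38 mm free on either side of it.
- coach_lead (a point): Bottom of the coach's +y end, 122 mm from its origin: the end under the opening.
- coach_tail (a point): Bottom of the coach's -y end, 122 mm from its origin: the end under the fixed roof pane.
- loco: Green electric locomotive on the other track, 180 mm long (its y), 36 mm wide, 50 mm high; origin at the centre of its underside. To be left alone.
- screwdriver: Loose screwdriver lying on the bench. To be left alone.
- brush: Loose brush lying on the bench. To be left alone.
- cleaner: Small bottle standing on the bench, 44 mm across, 100 mm tall. To be left alone.
- track: Loose piece of straight track, 150 x 34 x 9 mm, on the bench. To be left alone.
- wagon: Brown open wagon, 110 x 34 x 26 mm, standing on the bench. To be left alone.

How it is judged:
By the outcome, as a careful person would: the job done as asked, in the order asked, and still so for the second after the job is handed in, while the arm keeps its last pose, push and grip.
It also fails if it takes over 54 s, if anything falls off the work surface, if the arm or the gripper's body presses on something with over 40 N, if the wrist force passes 120 N, or if a joint passes its speed limit or range.

## Working session

There is one attempt and no reset: what is moved stays moved. The work goes in short steps, Python scripts to look and compute and a shell command to move; the robot and the scene stay as the last step left them, time stands still between calls to the robot, and variables do not carry over. Pictures are saved under pics/ and viewed, about 8 in all and at most 12, crops included, and the job is handed in when it is done.

```bash
ls; mkdir -p pics
cat > h.py <<'E'
import numpy as np, cv2
from bench import ctrl, camera, get_calibration
def K(c): return np.array([[c['fx'],0,c['cx']],[0,c['fy'],c['cy']],[0,0,1.]])
def snap(n,f):
    c=get_calibration(n); im=camera(n); cv2.imwrite(f'pics/{f}.png',im[...,::-1]); return im,c
def ray(c,uv,z):
    p=cv2.undistortPoints(np.array(uv,float).reshape(-1,1,2),K(c),np.array(c['dist'],float))[:,0]
    d=np.c_[p[:,0],-p[:,1],-np.ones(len(p))]@np.array(c['rotation']).T
    o=np.array(c['position']); return o+d*((z-o[2])/d[:,2])[:,None]
def proj(c,P):
    q=(np.atleast_2d(P)-np.array(c['position']))@np.array(c['rotation']); q=q*[1,-1,-1]
    return cv2.projectPoints(q,np.zeros(3),np.zeros(3),K(c),np.array(c['dist'],float))[0][:,0]
E
python3 - <<'E'
from h import *
for n in('top','side'):
    im,c=snap(n,n+'0'); print(n,c['position'],np.round(c['rotation'],3).tolist(),c['fx'],c['dist'])
s=ctrl.read_state();print(s)
E
```

```text
pics
top [ 0.32031653 -0.03628132  1.55629104] [[-0.002, 0.991, -0.133], [-1.0, -0.002, 0.006], [0.006, 0.133, 0.991]] 577.1402617881354 [0.02534222 0.         0.         0.         0.        ]
side [ 0.43228737 -1.2567501   1.06659756] [[0.996, 0.066, -0.054], [-0.083, 0.621, -0.78], [-0.018, 0.781, 0.624]] 588.2220857002811 [-0.0883719  0.         0.         0.         0.       ]
{'time': 0.1, 'joint_pos': array([ 1.05240356e+00,  4.91478004e-01,  1.55936999e+00,  2.53628491e-06,
        1.09168570e+00, -1.05603113e-01]), 'qvel': array([-0.00010764, -0.00140227, -0.00058599,  0.00189282,  0.00020923,
       -0.00106176]), 'tau': array([ 3.73637871e-03, -6.13622618e+01, -2.58615392e+01,  6.93894457e-02,
        4.69638035e-02, -9.34253967e-05]), 'position': array([0.25060863, 0.57233541, 0.21413978]), 'orientation': array([[-9.16004780e-01,  4.01167076e-01, -4.68226056e-04],
       [ 4.01167337e-01,  9.16004422e-01, -8.16288037e-04],
       [ 1.01429253e-04, -9.35560744e-04, -9.99999557e-01]]), 'wrist_force': array([0.26552919, 0.35838403, 0.83799368]), 'torque': array([-0.0170583 , -0.001071  ,  0.00347177]), 'finger_gap': 1.0009999909004406}
```

View pics/top0.png

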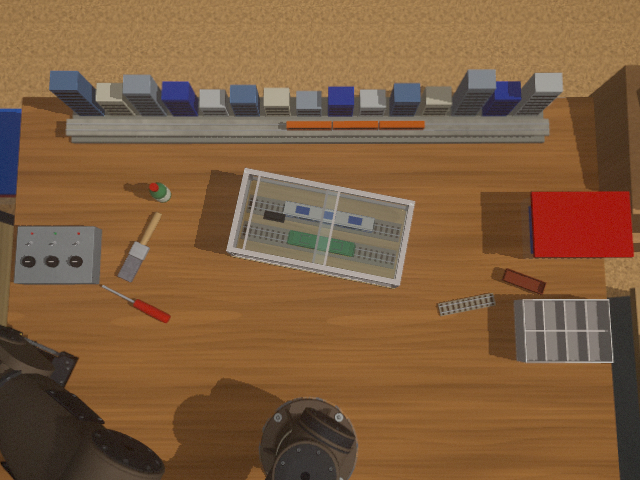

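View pics/side0.png

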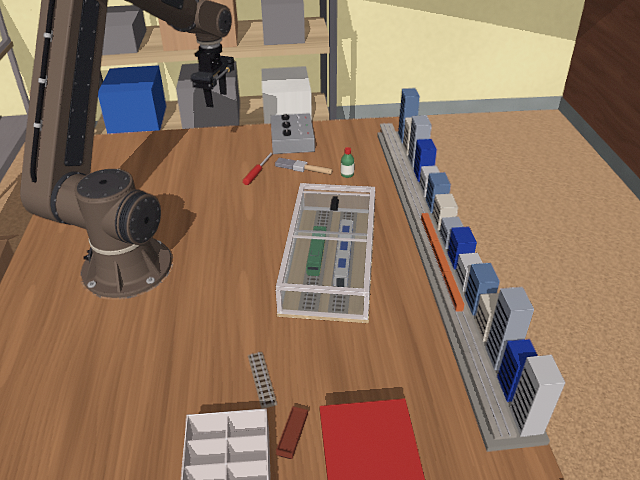

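Run:
```python
import cv2
im=cv2.imread('pics/top0.png')[160:295,222:422]
cv2.imwrite('pics/top0c.png',cv2.resize(im,None,fx=4,fy=4,interpolation=cv2.INTER_CUBIC))
```

```text
(no output)
```

View pics/top0c.png

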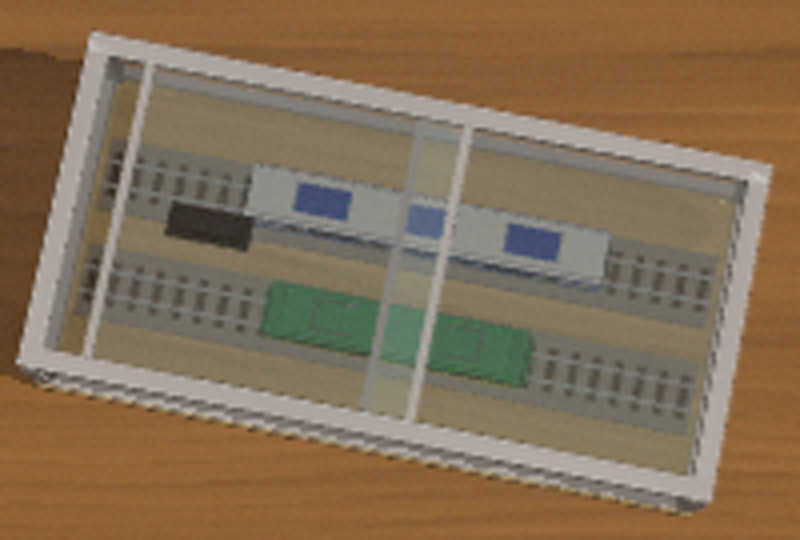

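```bash
cat >> h.py <<'E'
def crop2px(p): return (np.array(p,float)+.5)/4-.5+[222,160]
def case():
    d=np.load('case.npz'); return d['o'],d['R']
def toW(p): o,R=case(); return np.atleast_2d(p)@R.T+o
def toC(p): o,R=case(); return (np.atleast_2d(p)-o)@R
E
python3 - <<'E'
from h import *
c=get_calibration('top')
W=ray(c,crop2px([(93,33),(772,165),(710,503),(18,362)]),.104)
print(W.round(4), [np.linalg.norm(W[i]-W[i-1]).round(4) for i in range(4)])
o=W.mean(0); o[2]=0
y=(W[0]+W[3]-W[1]-W[2])[:2]; x=(W[0]+W[1]-W[2]-W[3])[:2]
a=np.arctan2(y[1],y[0])-np.pi/2; b=np.arctan2(x[1],x[0]); print('yaw',a,b); a=(2*a+b)/3
R=np.array([[np.cos(a),-np.sin(a),0],[np.sin(a),np.cos(a),0],[0,0,1]])
np.savez('case.npz',o=o,R=R); print(o)
def m(p,z): print(z,(toC(ray(c,crop2px(p),z))*1000).round(1)[:,:2].tolist())
m([(168,215),(250,232)],.1195)   # grip ends
m([(210,212)],.1195)
m([(150,65),(88,355)],.1035); m([(418,130),(370,405),(466,130),(416,420)],.1)
m([(252,165),(609,233),(602,285),(247,212)],.068)
m([(270,283),(533,330),(525,385),(262,335)],.070)
E
```

```text
[[ 0.7184  0.1603  0.104 ]
 [ 0.6311 -0.2763  0.104 ]
 [ 0.4144 -0.2323  0.104 ]
 [ 0.5045  0.2043  0.104 ]] [np.float64(0.2184), np.float64(0.4453), np.float64(0.2211), np.float64(0.4459)]
yaw -0.20044523623096544 -0.20166473805532636
[ 0.56707    -0.03600546  0.        ]
0.1195 [[-0.6, 147.9], [-1.0, 94.9]]
0.1195 [[6.6, 122.3]]
0.1035 [[95.9, 182.2], [-96.1, 180.7]]
0.1 [[89.1, 4.5], [-91.7, -0.7], [95.2, -25.8], [-95.3, -31.2]]
0.068 [[51.6, 108.0], [53.6, -130.4], [18.8, -132.4], [20.3, 104.7]]
0.07 [[-23.1, 80.1], [-19.6, -93.8], [-55.9, -95.6], [-57.6, 78.2]]
```

```bash
cat >> h.py <<'E'
def st():
    s=ctrl.read_state(); p=s['position']; Rt=s['orientation']; o,R=case()
    y=R.T@Rt[:,1]; a=np.arctan2(-y[1],-y[0]) if y[0]<0 else np.arctan2(y[1],y[0])
    print('t',round(s['time'],2),'tcp case mm',(toC(p)*1000).round(1)[0],'turn needed',round(a,3),'F',np.round(R.T@s['wrist_force'],2),'gap mm',round(s['finger_gap']*95,1),'j',np.round(s['joint_pos'],2),'zaxis',np.round(R.T@Rt[:,2],3))
    return s
def go(p):
    s=st(); d=toW(np.array(p)/1000.)[0]-s['position']; print('tool delta mm',(s['orientation'].T@d*1000).round(1))
E
python3 -m handwheel '[[1,0,0,0,0.136],[1,0,0,0,0.136],[1,0,0,0,0.136],[1,0,0,0,0.136],[1,0,0,0,0.136],[1,0,0,0,0.136],[1,0,0,0,0.136],[1,0,0,0,0.136],[1,0,0,0,0.136],[1,0,0,0,0.136]]'
python3 -c "
from h import *
go([0,121,180])"
```

```text
time: 1.1
position: [0.2506, 0.5724, 0.2143]
orientation: [[0.206, 0.979, -0.0], [0.979, -0.206, -0.001], [-0.001, -0.0, -1.0]]
wrist_force: [0.0, 0.4, 0.6]
finger_gap: 1.0
t 1.1 tcp case mm [-431.4  533.   214.3] turn needed -0.007 F [-0.07  0.38  0.6 ] gap mm 95.0 j [ 1.05  0.49  1.56 -0.    1.09  1.26] zaxis [-0.    -0.001 -1.   ]
tool delta mm [-409.1  434.2   34.5]
```

```bash
python3 -m handwheel '[[1,-32,34,0,-0.0007],[1,-32,34,0,0],[1,-32,34,0,0],[1,-32,34,0,0],[1,-32,34,0,0],[1,-32,34,0,0],[1,-32,34,0,0],[1,-32,34,0,0],[1,-32,34,0,0],[1,-32,34,0,0]]' | head -2
python3 -m handwheel '[[1,-29,31,10,0],[1,-29,31,10,0],[1,-29,31,10,0],[1,0,0,0,0],[1,0,0,0,0]]' | head -2
python3 - <<'E'
from h import *
go([0,121,106.5]); snap('wrist','w1'); snap('side','s1')
E
```

```text
time: 2.1
position: [0.5206, 0.1892, 0.2145]
time: 2.6
position: [0.5935, 0.0864, 0.1839]
t 2.6 tcp case mm [  1.5 125.2 183.9] turn needed -0.002 F [ 0.27  0.29 -0.11] gap mm 95.0 j [0.03 0.49 1.66 0.   1.   0.24] zaxis [-0.002 -0.    -1.   ]
tool delta mm [-4.2 -1.3 77.4]
```

View pics/w1.png

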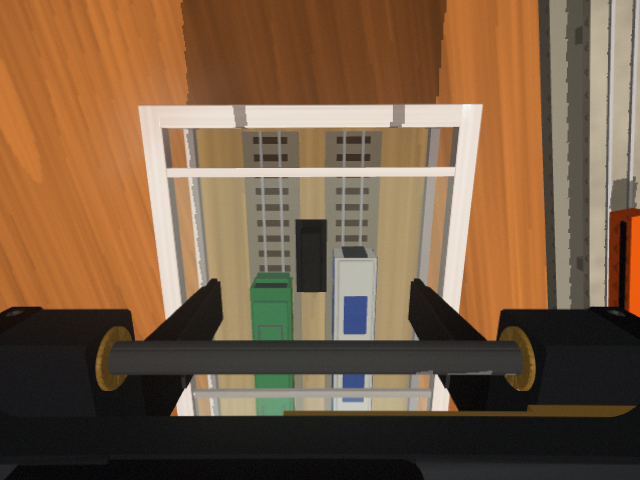

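Run:
```python
from h import *
c=get_calibration('wrist'); print(c['dist'],c['fx'])
def m(p,z): print(z,(toC(ray(c,p,z))*1000).round(1)[:,:2].tolist())
m([(296,220),(326,220),(311,225),(311,292)],.1195)
m([(296,290),(326,290)],.1195)
m([(163,128),(459,128),(140,106),(482,104)],.104)   # frame inner, outer corners
m([(167,172),(456,172)],.1035)
m([(333,258),(376,258),(335,248),(373,248)],.068)
```

```text
[0.0128417 0.        0.        0.        0.       ] 363.8182482471037
0.1195 [[-10.8, 153.8], [9.0, 153.8], [-0.9, 150.4], [-1.1, 102.4]]
0.1195 [[-11.6, 103.9], [9.4, 103.9]]
0.104 [[-98.1, 212.1], [96.4, 212.0], [-111.3, 225.6], [109.5, 226.7]]
0.1035 [[-98.9, 183.7], [97.6, 183.6]]
0.068 [[16.6, 110.9], [52.3, 110.9], [18.2, 119.5], [49.5, 119.5]]
```

```bash
python3 -m handwheel '[[1,-4,-1.5,15,0],[0,0,0,20,0],[-0.3,0,0,20,0],[-0.3,0,0,12,0],[-0.3,0,0,9,0],[-1,0,0,0,0],[-1,0,0,0,0],[-1,0,0,0,0],[-1,0,0,0,0],[-1,0,0,0,0]]'
python3 -c "
from h import *
st()"
```

```text
time: 3.7
position: [0.5915, 0.0835, 0.1091]
orientation: [[0.2, 0.98, 0.001], [0.98, -0.2, 0.0], [0.0, 0.001, -1.0]]
wrist_force: [0.3, 0.5, -0.3]
finger_gap: 0.299
t 3.7 tcp case mm [1.000e-01 1.220e+02 1.091e+02] turn needed -0.001 F [ 0.21  0.56 -0.26] gap mm 28.4 j [0.03 0.57 1.74 0.   0.83 0.23] zaxis [ 0.001  0.    -1.   ]
```

```bash
python3 -m handwheel '[[-1,0,0,0,0],[-1,0,0,0,0],[-1,0,0,0,0],[-1,-5,0,0,0],[-1,-15,0,0,0],[-1,-20,0,0,0],[-1,-20,0,0,0],[-1,-20,0,0,0]]'
python3 -c "
from h import *
st()"
```

```text
time: 4.5
position: [0.5738, 0.0049, 0.1087]
orientation: [[0.2, 0.98, -0.003], [0.98, -0.2, 0.001], [0.0, -0.003, -1.0]]
wrist_force: [-4.8, 1.3, 3.7]
finger_gap: 0.143
t 4.5 tcp case mm [ -1.6  41.5 108.7] turn needed -0.0 F [-4.98  0.3   3.73] gap mm 13.6 j [-0.11  0.55  1.79  0.    0.8   0.09] zaxis [-0.003  0.    -1.   ]
```

```bash
python3 -m handwheel '[[-1,-20,-0.5,0,0],[-1,-20,0,0,0],[-1,-20,0,0,0],[-1,-20,0,0,0],[-1,-5,0,0,0],[-1,0,0,0,0]]'
python3 -c "
from h import *
st()"
python3 -m handwheel '[[-1,-4,0,0,0],[-1,-4,0,0,0],[-1,0,0,0,0]]'
python3 -c "
from h import *
st()"
```

```text
time: 5.1
position: [0.5569, -0.0785, 0.1086]
orientation: [[0.201, 0.98, -0.002], [0.98, -0.201, 0.0], [-0.0, -0.002, -1.0]]
wrist_force: [-4.7, 0.2, 4.7]
finger_gap: 0.144
t 5.1 tcp case mm [ -1.5 -43.6 108.6] turn needed -0.001 F [-4.61 -0.69  4.69] gap mm 13.7 j [-0.26  0.53  1.82 -0.    0.79 -0.05] zaxis [-0.002 -0.    -1.   ]
time: 5.4
position: [0.5555, -0.0855, 0.1086]
orientation: [[0.2, 0.98, -0.002], [0.98, -0.2, 0.0], [0.0, -0.002, -1.0]]
wrist_force: [-4.9, -0.4, 5.0]
finger_gap: 0.144
t 5.4 tcp case mm [ -1.4 -50.8 108.6] turn needed -0.0 F [-4.74 -1.34  5.02] gap mm 13.6 j [-0.27  0.53  1.82 -0.    0.79 -0.07] zaxis [-0.002  0.    -1.   ]
```

```bash
python3 -m handwheel '[[-1,-3,0,0,0],[-1,-2,0,0,0],[-1,0,0,0,0]]' >/dev/null
python3 -c "
from h import *
st()"
python3 -m handwheel '[[-1,-2,0,0,0],[-1,-1,0,0,0],[-1,0,0,0,0]]'>/dev/null
python3 -c "
from h import *
st()"
```

```text
t 5.7 tcp case mm [ -1.4 -55.7 108.6] turn needed -0.0 F [-4.92 -1.76  4.83] gap mm 13.9 j [-0.28  0.53  1.82  0.    0.79 -0.08] zaxis [-0.002  0.    -1.   ]
t 6.0 tcp case mm [ -1.4 -57.4 108.6] turn needed -0.001 F [-5.12  9.63  4.29] gap mm 13.6 j [-0.28  0.53  1.82  0.    0.79 -0.08] zaxis [-0.002  0.002 -1.   ]
```

```bash
python3 -m handwheel '[[0,0,0,0,0],[0,0,0,0,0],[0.2,0,0,-15,0],[0.3,0,0,-35,0],[0.3,0,0,-30,0],[0.3,30,10,0,0],[0.3,40,15,0,0],[0.3,30,13,0,0],[0.3,0,0,0,0],[0.3,0,0,0,0]]'>/dev/null
python3 - <<'E'
from h import *
go([37,50,50]); snap('wrist','w2')
E
```

```text
t 7.0 tcp case mm [ 37.4  41.4 188.3] turn needed 0.001 F [ 0.4  -0.07 -0.76] gap mm 61.5 j [-0.11  0.5   1.62 -0.    1.02  0.09] zaxis [-0. -0. -1.]
tool delta mm [  8.6  -0.4 138.3]
```

View pics/w2.png

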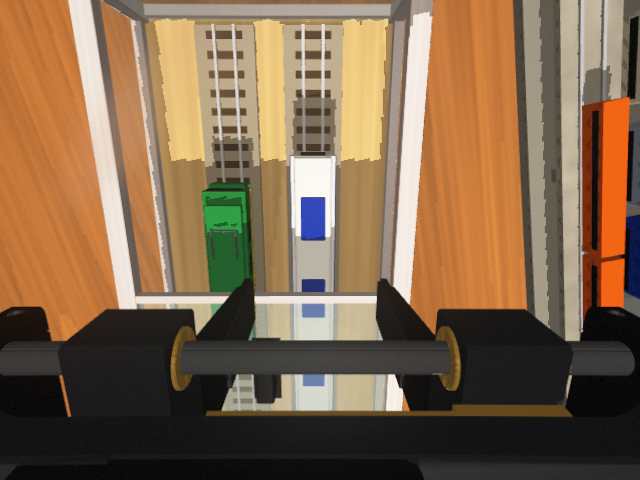

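Run:
```python
from h import *
c=get_calibration('wrist')
def m(p,z): print(z,(toC(ray(c,p,z))*1000).round(1)[:,:2].tolist())
m([(291,170),(335,170),(313,156),(291,270),(336,270),(313,240)],.068)
m([(203,190),(250,190)],.07)
m([(136,300),(376,300),(130,294)],.099)
```

```text
0.068 [[19.3, 96.5], [53.9, 96.5], [36.6, 107.2], [17.7, 13.2], [55.9, 13.2], [36.5, 39.6]]
0.07 [[-50.5, 81.1], [-13.3, 81.1]]
0.099 [[-100.5, -0.2], [85.5, -0.4], [-104.4, 4.9]]
```

```bash
python3 -m handwheel '[[0.3,8.5,-1,30,0],[0.3,0,0,40,0],[0.2,0,0,40,0],[0.2,0,0,25,0],[0.1,0,0,15,0],[0,0,0,5,0],[-0.1,0,0,0,0],[-1,0,0,0,0],[-1,0,0,0,0],[-1,0,0,0,0]]'>/dev/null
python3 -m handwheel '[[-1,0,0,0,0],[-1,0,0,0,0],[-1,0,0,0,0]]'>/dev/null
python3 -c "
from h import *
st()"
python3 -m handwheel '[[-1,0,0,-3,0],[-1,0,0,-5,0],[-1,0,0,-4,0],[-1,0,0,0,0],[-1,0,0,0,0]]'>/dev/null
python3 - <<'E'
from h import *
print(st()['torque']); snap('wrist','w3')
im,c=snap('side','s3'); u=proj(c,toW([[.037,0,.05]]))[0].astype(int); print(u)
cr=im[u[1]-80:u[1]+70,u[0]-100:u[0]+100]
cv2.imwrite('pics/s3c.png',cv2.resize(cr[...,::-1],None,fx=4,fy=4,interpolation=cv2.INTER_CUBIC))
E
```

```text
t 8.35 tcp case mm [36.9 49.4 34.9] turn needed -0.0 F [-1.24 -1.99  7.94] gap mm 35.5 j [-0.1   0.69  1.74 -0.    0.7   0.1 ] zaxis [ 0.002  0.    -1.   ]
t 8.85 tcp case mm [36.4 49.5 45.7] turn needed -0.0 F [ 0.18  0.47 -2.04] gap mm 35.8 j [-0.1   0.68  1.74  0.    0.73  0.1 ] zaxis [ 0.  0. -1.]
[0.02109028 0.08551714 0.01304099]
[343 247]
```

View pics/s3c.png

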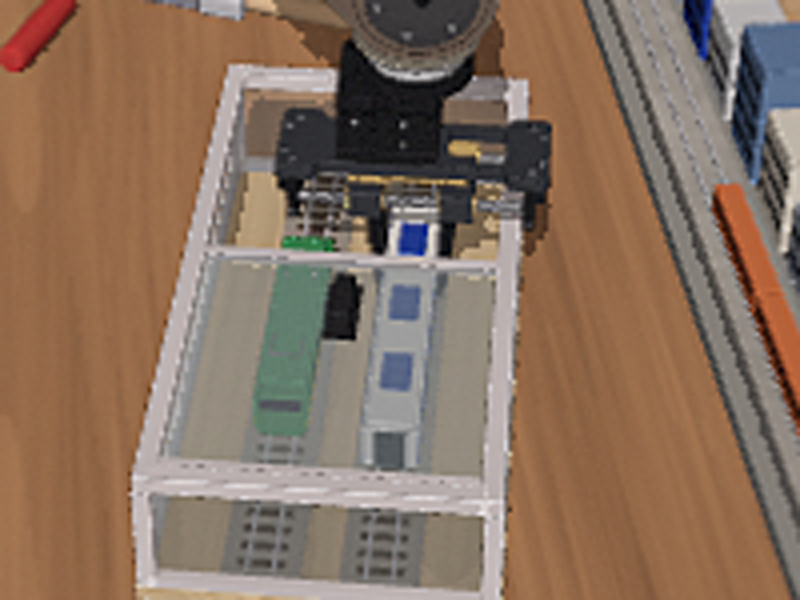

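```bash
python3 -m handwheel '[[-1,0,0,-5,0],[-1,0,0,-5,0],[-1,0,0,0,0],[-1,0,0,0,0]]'>/dev/null
python3 - <<'E'
from h import *
s=st(); print(case()[1].T@s['torque'])
im,c=snap('side','s4'); u=np.array([355,255])
T=lambda ys,z: toW([[x/1e3,y/1e3,z/1e3] for y in ys for x in (22,51)])
# level hypothesis vs pivot about tail
th=21/185.
def pv(y,h): return [y, 20+h+(y+136)*th]
for nm,P,col in (('level',T([-136],68+21),(255,0,0)),('pivot',T([-136-48*th],68),(255,255,0))):
    q=proj(c,P); print(nm,q.round(1).tolist())
cr=im[u[1]-50:u[1]+25,u[0]-50:u[0]+50]
cr=cv2.resize(cr[...,::-1],None,fx=8,fy=8,interpolation=cv2.INTER_CUBIC)
for P,col in ((T([-136],89),(0,0,255)),(T([-141],68),(0,255,255))):
    for a in proj(c,P): cv2.circle(cr,tuple(((a-u+[50,50]+.5)*8).astype(int)),4,col,-1)
cv2.imwrite('pics/s4c.png',cr)
E
```

```text
t 9.35 tcp case mm [36.4 49.5 55.9] turn needed -0.0 F [ 0.37  0.41 -2.13] gap mm 36.1 j [-0.1   0.66  1.73  0.    0.75  0.1 ] zaxis [ 0.  0. -1.]
[-0.00828412 -0.04321565  0.07973564]
level [[333.5, 269.9], [345.1, 270.6]]
pivot [[333.2, 277.6], [344.8, 278.4]]
```

View pics/s4c.png

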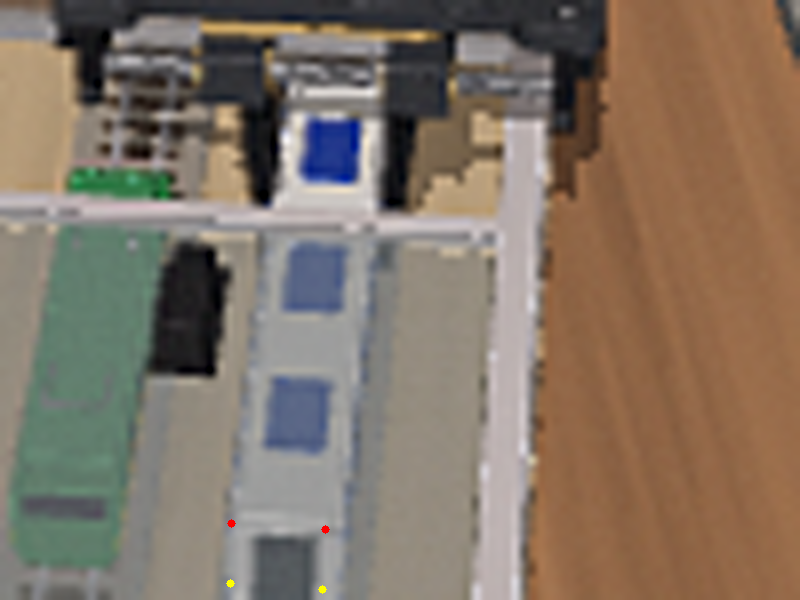

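```bash
python3 -m handwheel '[[-1,10,0,0,0],[-1,20,0,0,0],[-1,22,0,0,0],[-1,20,0,0,0],[-1,12,0,0,0],[-1,3,0,5,0],[-1,0,0,8,0],[-1,0,0,5,0],[-1,0,0,0,0],[-1,0,0,0,0]]'>/dev/null
python3 - <<'E'
from h import *
st();snap('wrist','w5')
E
for i in 1; do python3 -m handwheel '[[-0.30,0,0,0,0],[-0.30,0,0,0,0],[-0.30,0,0,0,0]]' | tail -2
python3 -m handwheel '[[-0.27,0,0,0,0],[-0.27,0,0,0,0],[-0.27,0,0,0,0]]' |tail -2; done
python3 - <<'E'
from h import *
st();snap('wrist','w6')
a=cv2.imread('pics/w5.png');b=cv2.imread('pics/w6.png');print(cv2.absdiff(a,b)[:300].mean())
E
```

```text
t 10.4 tcp case mm [ 36.5 135.8  37.4] turn needed -0.001 F [-0.92  0.42 -1.64] gap mm 35.9 j [0.04 0.72 1.68 0.   0.75 0.24] zaxis [-0. -0. -1.]
wrist_force: [0.5, -1.2, -2.4]
finger_gap: 0.377
wrist_force: [-0.5, 0.9, -1.7]
finger_gap: 0.378
t 11.05 tcp case mm [ 36.4 136.5  37.7] turn needed -0.0 F [-0.7   0.79 -1.71] gap mm 35.9 j [0.04 0.71 1.68 0.   0.75 0.24] zaxis [ 0.  0. -1.]
4.3571961805555555
```

```bash
cat >> h.py <<'E'
def blues(im):
    h=cv2.cvtColor(im,cv2.COLOR_RGB2HSV); m=cv2.inRange(h,(110,120,60),(130,255,255)); m[:, 480:]=0; m[:, :160]=0
    n,l,s,ce=cv2.connectedComponentsWithStats(m)
    return [(s[i][:4].tolist(),int(s[i][4])) for i in range(1,n) if s[i][4]>60]
E
python3 - <<'E'
from h import *
for f in('w3','w5','w6'): print(f,blues(cv2.imread(f'pics/{f}.png')[...,::-1]))
E
```

```text
w3 [([291, 273, 49, 68], 3227)]
w5 [([291, 273, 49, 68], 3227)]
w6 [([291, 273, 49, 68], 3227)]
```

```bash
python3 -m handwheel '[[-0.255,0,0,0,0],[-0.255,0,0,0,0]]' | tail -2
python3 -c "
from h import *
st();print(blues(snap('wrist','x1')[0]))"
python3 -m handwheel '[[-0.247,0,0,0,0],[-0.247,0,0,0,0]]' | tail -2
python3 -c "
from h import *
st();print(blues(snap('wrist','x2')[0]))"
python3 -m handwheel '[[-0.242,0,0,0,0],[-0.242,0,0,0,0]]' | tail -2
python3 -c "
from h import *
st();print(blues(snap('wrist','x3')[0]))"
```

```text
wrist_force: [-0.2, -0.1, -2.1]
finger_gap: 0.374
t 11.3 tcp case mm [ 36.4 136.5  37.6] turn needed -0.0 F [-0.18 -0.16 -2.13] gap mm 35.5 j [0.04 0.71 1.68 0.   0.75 0.24] zaxis [-0.  0. -1.]
[([291, 273, 49, 68], 3227)]
wrist_force: [0.0, -0.7, -1.9]
finger_gap: 0.379
t 11.55 tcp case mm [ 36.4 136.5  37.7] turn needed -0.0 F [ 0.15 -0.72 -1.88] gap mm 36.0 j [0.04 0.71 1.68 0.   0.75 0.24] zaxis [ 0.  0. -1.]
[([291, 273, 49, 68], 3230)]
wrist_force: [0.2, 0.8, -0.7]
finger_gap: 0.377
t 11.8 tcp case mm [ 36.4 136.5  37.8] turn needed -0.0 F [ 0.01  0.84 -0.71] gap mm 35.8 j [0.04 0.71 1.68 0.   0.75 0.24] zaxis [ 0.  0. -1.]
[([292, 269, 47, 72], 3303)]
```

```bash
python3 -m handwheel '[[-0.243,0,0,-2,0],[-0.243,0,0,-2,0],[-0.243,0,0,-2,0],[-0.243,0,0,0,0]]' | tail -2
python3 -c "
from h import *
st();print(blues(snap('wrist','x4')[0]))"
python3 -m handwheel '[[-0.243,0,0,-3,0],[-0.243,0,0,-3,0],[-0.243,0,0,-3,0],[-0.243,0,0,0,0]]' | tail -2
python3 -c "
from h import *
st();print(blues(snap('wrist','x5')[0]))"
```

```text
wrist_force: [0.2, 0.3, 0.8]
finger_gap: 0.378
t 12.25 tcp case mm [ 36.5 136.5  44.1] turn needed -0.0 F [0.14 0.38 0.77] gap mm 35.9 j [0.04 0.71 1.67 0.   0.76 0.24] zaxis [ 0.  0. -1.]
[([293, 265, 45, 75], 3327), ([295, 404, 41, 7], 265)]
wrist_force: [-0.6, 0.0, -0.2]
finger_gap: 0.38
t 12.7 tcp case mm [ 36.5 136.5  53.2] turn needed -0.0 F [-0.59 -0.1  -0.22] gap mm 36.1 j [0.04 0.69 1.67 0.   0.78 0.24] zaxis [ 0.001  0.    -1.   ]
[([294, 258, 43, 71], 2990), ([296, 392, 39, 19], 739)]
```

```bash
python3 -m handwheel '[[-0.1,0,0,0,0],[-0.1,0,0,0,0],[-0.1,18,0,0,0],[-0.1,16,0,0,0],[-0.1,0,0,10,0],[-0.1,0,0,8,0],[-0.23,0,0,0,0],[-1,0,0,0,0],[-1,0,0,0,0],[-1,0,0,0,0]]' | tail -2
python3 -c "
from h import *
st();im,c=snap('wrist','x6');print(blues(im))"
```

```text
wrist_force: [-0.1, 1.0, -1.8]
finger_gap: 0.377
t 13.75 tcp case mm [ 36.5 170.2  34.8] turn needed -0.001 F [-0.27  0.97 -1.78] gap mm 35.8 j [0.09 0.73 1.65 0.   0.76 0.29] zaxis [ 0.  0. -1.]
[([293, 374, 45, 37], 1659)]
```

View pics/x6.png

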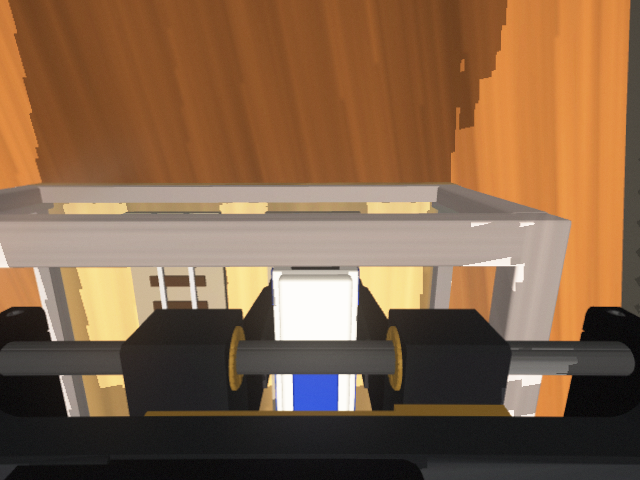

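```bash
cat >> h.py <<'E'
def lead(f):
    s=st(); im,c=snap('wrist',f); r=im[:,300:330].min(axis=2).mean(axis=1)
    # rows where bright white coach roof
    w=[(int(v), int((im[v,230:400].min(axis=1)>225).sum())) for v in range(262,330,6)]
    print('white widths',w, 'blue',blues(im))
E
python3 -c "
from h import *
lead('x7'); c=get_calibration('wrist'); print(toC(ray(c,[(315,270),(293,374)],.068))*1000)"
python3 -m handwheel '[[-0.247,0,0,0,0],[-0.247,0,0,-2,0],[-0.247,0,0,-2,0],[-0.247,0,0,0,0]]' | tail -2
python3 -c "
from h import *
lead('x8')"
python3 -m handwheel '[[-0.247,0,0,-2,0],[-0.247,0,0,-2,0],[-0.247,0,0,-2,0],[-0.247,0,0,0,0]]' | tail -2
python3 -c "
from h import *
lead('x9')"
```

```text
t 13.8 tcp case mm [ 36.5 170.3  34.8] turn needed -0.001 F [-0.96  0.4  -2.36] gap mm 35.9 j [0.09 0.73 1.65 0.   0.76 0.29] zaxis [ 0.  0. -1.]
white widths [(262, 0), (268, 0), (274, 18), (280, 72), (286, 81), (292, 81), (298, 80), (304, 79), (310, 81), (316, 80), (322, 79), (328, 80)] blue [([293, 374, 45, 37], 1659)]
[[ 37.46126531 197.62407368  68.        ]
 [ 27.79100908 149.53003802  68.        ]]
wrist_force: [0.5, 0.5, -1.2]
finger_gap: 0.379
t 14.25 tcp case mm [ 36.6 170.5  39.1] turn needed -0.0 F [ 0.45  0.57 -1.23] gap mm 36.0 j [0.09 0.73 1.64 0.   0.77 0.29] zaxis [ 0.001  0.    -1.   ]
white widths [(262, 0), (268, 0), (274, 14), (280, 48), (286, 81), (292, 82), (298, 82), (304, 81), (310, 79), (316, 80), (322, 78), (328, 79)] blue [([293, 374, 45, 37], 1658)]
wrist_force: [-0.0, 0.3, -0.8]
finger_gap: 0.377
t 14.7 tcp case mm [ 36.6 170.5  45. ] turn needed -0.0 F [-0.07  0.3  -0.82] gap mm 35.8 j [0.09 0.72 1.64 0.   0.78 0.29] zaxis [ 0.001  0.    -1.   ]
white widths [(262, 0), (268, 0), (274, 11), (280, 12), (286, 82), (292, 80), (298, 81), (304, 83), (310, 81), (316, 81), (322, 79), (328, 78)] blue [([293, 374, 45, 37], 1624)]
```

```bash
python3 -m handwheel '[[-0.247,0,0,-3,0],[-0.247,0,0,-3,0],[-0.247,0,0,-3,0],[-0.247,0,0,-3,0],[-0.247,0,0,-3,0],[-0.247,0,0,0,0]]' | tail -2
python3 -c "
from h import *
lead('y1')"
python3 -m handwheel '[[-0.247,0,0,-3,0],[-0.247,0,0,-3,0],[-0.247,0,0,-3,0],[-0.247,0,0,-3,0],[-0.247,0,0,-3,0],[-0.247,0,0,0,0]]' | tail -2
python3 - <<'E'
from h import *
lead('y2')
im,c=snap('side','s5'); u=np.array([355,240])
a=im[u[1]-60:u[1]+60,u[0]-60:u[0]+60][...,::-1]; b=cv2.imread('pics/y2.png')
cv2.imwrite('pics/s5c.png',cv2.resize(a,None,fx=5,fy=5,interpolation=cv2.INTER_CUBIC))
E
```

```text
wrist_force: [-0.6, 0.9, -0.5]
finger_gap: 0.378
t 15.35 tcp case mm [ 36.6 170.5  60.2] turn needed -0.0 F [-0.71  0.73 -0.53] gap mm 35.9 j [0.09 0.7  1.63 0.   0.81 0.29] zaxis [ 0.001  0.    -1.   ]
white widths [(262, 0), (268, 0), (274, 0), (280, 15), (286, 10), (292, 85), (298, 84), (304, 82), (310, 83), (316, 82), (322, 79), (328, 80)] blue [([293, 374, 44, 37], 1591)]
wrist_force: [-0.9, 0.8, -2.0]
finger_gap: 0.378
t 16.0 tcp case mm [ 36.6 170.5  75.1] turn needed -0.0 F [-1.02  0.65 -1.98] gap mm 35.9 j [0.09 0.68 1.62 0.   0.84 0.29] zaxis [ 0.001  0.    -1.   ]
white widths [(262, 0), (268, 0), (274, 0), (280, 9), (286, 12), (292, 81), (298, 84), (304, 84), (310, 82), (316, 82), (322, 80), (328, 79)] blue [([294, 374, 43, 34], 1434)]
```

View pics/s5c.png

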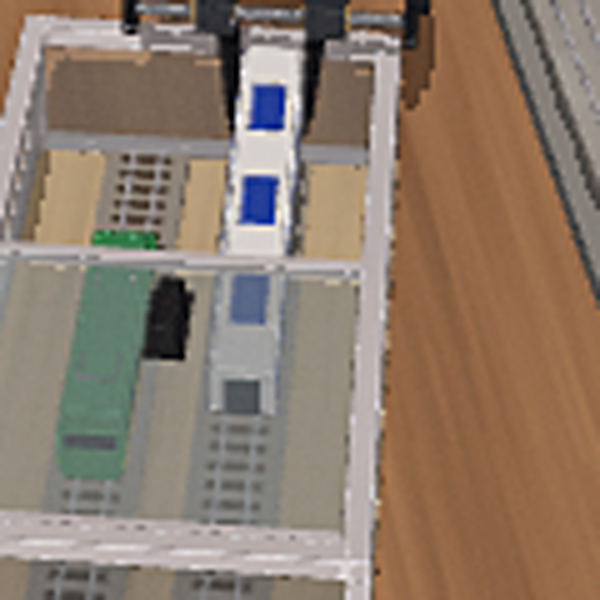

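```bash
python3 -m handwheel '[[-0.247,0,0,-3,0],[-0.247,0,0,-3,0],[-0.247,0,0,-3,0],[-0.247,0,0,-3,0],[-0.247,0,0,-3,0],[-0.247,0,0,-3,0],[-0.247,0,0,0,0]]' | tail -2
python3 -c "
from h import *
lead('y3')"
python3 -m handwheel '[[-0.247,0,0,-3,0],[-0.247,0,0,-3,0],[-0.247,0,0,-3,0],[-0.247,0,0,-3,0],[-0.247,0,0,-3,0],[-0.247,0,0,-3,0],[-0.247,0,0,0,0]]' | tail -2
python3 - <<'E'
from h import *
lead('y4')
im,c=snap('side','s6'); u=np.array([355,240])
a=im[u[1]-60:u[1]+60,u[0]-60:u[0]+60][...,::-1]
a=cv2.resize(a,None,fx=5,fy=5,interpolation=cv2.INTER_CUBIC)
# predicted tail corner: gripped 95 from centre; tail bottom on rail
th=np.arcsin(76/216); ty=170.5-216*np.cos(th)
for x in(22,52): 
  q=proj(c,toW([[x/1e3,(ty-48*np.sin(th))/1e3,(20+48*np.cos(th))/1e3]]))[0]; print(q); cv2.circle(a,tuple(((q-u+60.5)*5).astype(int)),4,(0,255,255),-1)
cv2.imwrite('pics/s6c.png',a)
E
```

```text
wrist_force: [0.9, -0.1, -2.5]
finger_gap: 0.378
t 16.8 tcp case mm [ 36.6 170.5  93.2] turn needed -0.0 F [ 0.91  0.05 -2.51] gap mm 35.9 j [0.09 0.66 1.61 0.   0.87 0.29] zaxis [ 0.001  0.    -1.   ]
white widths [(262, 0), (268, 0), (274, 0), (280, 0), (286, 12), (292, 12), (298, 83), (304, 84), (310, 82), (316, 82), (322, 81), (328, 81)] blue [([294, 374, 43, 32], 1342)]
wrist_force: [0.3, 1.1, -2.3]
finger_gap: 0.378
t 17.55 tcp case mm [ 36.6 170.5 111.1] turn needed -0.0 F [ 0.04  1.13 -2.31] gap mm 35.9 j [0.09 0.63 1.6  0.   0.91 0.29] zaxis [ 0.001  0.    -1.   ]
white widths [(262, 0), (268, 0), (274, 0), (280, 0), (286, 13), (292, 10), (298, 84), (304, 85), (310, 82), (316, 81), (322, 80), (328, 79)] blue [([294, 374, 43, 29], 1202)]
[336.3434916  254.58288974]
[347.75575789 255.29295285]
```

View pics/s6c.png

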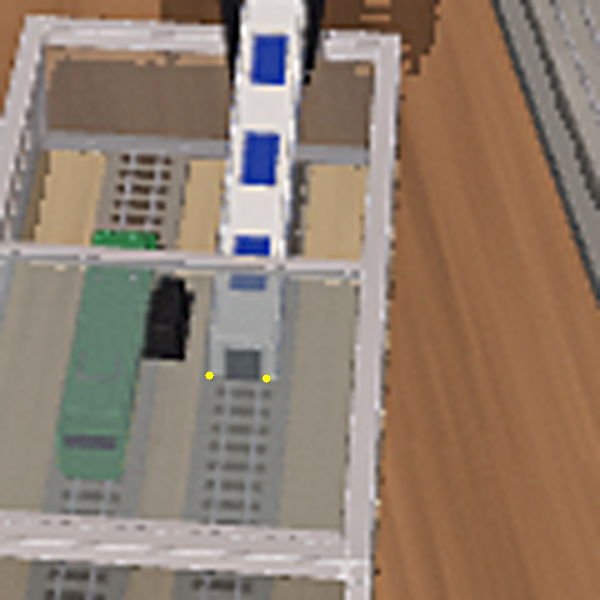

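```bash
cat >> h.py <<'E'
def tail(c,gy,gz,deg,dx=-217,dz=14):
    t=np.deg2rad(deg); y=gy+dx*np.cos(t)-dz*np.sin(t); z=gz+dx*np.sin(t)+dz*np.cos(t)
    return (y,z),proj(c,toW([[.037,y/1e3,z/1e3]]))[0]
E
python3 - <<'E'
from h import *
c=get_calibration('side')
for d in(10,12,14,16,18,20): 
    p,q=tail(c,170.5,130,d); t=np.tan(np.deg2rad(d)); print(d,np.round(p,1),q.round(1),'roof z at y=5',round(p[1]+(5-p[0])*t,1),'bottom z at 210',round(p[1]+(210-p[0])*t-48/np.cos(np.deg2rad(d)),1))
E
```

```text
10 [-45.6 106.1] [342.4 242.1] roof z at y=5 115.0 bottom z at 210 102.4
12 [-44.7  98.6] [342.4 244.1] roof z at y=5 109.1 bottom z at 210 103.6
14 [-43.4  91.1] [342.3 246. ] roof z at y=5 103.2 bottom z at 210 104.8
16 [-42.   83.6] [342.3 247.8] roof z at y=5 97.1 bottom z at 210 106.0
18 [-40.2  76.3] [342.4 249.6] roof z at y=5 90.9 bottom z at 210 107.1
20 [-38.2  68.9] [342.4 251.2] roof z at y=5 84.7 bottom z at 210 108.2
```

```bash
python3 -m handwheel '[[-0.247,0,0,4,0],[-0.247,0,0,5,0],[-0.245,0,0,0,0],[-0.245,0,0,0,0],[-0.245,0,0,0,0]]' | tail -2
python3 -c "
from h import *
lead('y5')"
python3 -m handwheel '[[-0.245,0,0,-3,0],[-0.245,0,0,-3,0],[-0.245,0,0,-3,0],[-0.245,0,0,0,0]]' | tail -2
python3 - <<'E'
from h import *
lead('y6')
im,c=snap('side','s7'); 
g=im[225:275,336:350].astype(int); print([(225+i,v.tolist()) for i,v in enumerate(g.mean(axis=1).astype(int))][10:45])
E
```

```text
wrist_force: [0.3, -0.0, -2.2]
finger_gap: 0.379
t 18.15 tcp case mm [ 36.5 170.4 101.6] turn needed -0.0 F [ 0.34  0.03 -2.15] gap mm 36.0 j [0.09 0.65 1.61 0.   0.89 0.29] zaxis [ 0.  0. -1.]
white widths [(262, 0), (268, 0), (274, 0), (280, 0), (286, 0), (292, 19), (298, 10), (304, 84), (310, 84), (316, 82), (322, 82), (328, 79)] blue [([295, 374, 41, 25], 1010)]
wrist_force: [-0.1, 0.5, -0.4]
finger_gap: 0.376
t 18.6 tcp case mm [ 36.7 170.6 111.3] turn needed -0.0 F [-0.18  0.46 -0.38] gap mm 35.7 j [0.09 0.63 1.6  0.   0.91 0.29] zaxis [ 0.001  0.    -1.   ]
white widths [(262, 0), (268, 0), (274, 0), (280, 0), (286, 0), (292, 24), (298, 13), (304, 78), (310, 84), (316, 83), (322, 81), (328, 80)] blue [([295, 374, 41, 21], 839)]
[(235, [118, 124, 141]), (236, [117, 124, 140]), (237, [120, 125, 142]), (238, [120, 127, 142]), (239, [122, 128, 143]), (240, [120, 126, 143]), (241, [119, 125, 143]), (242, [117, 124, 142]), (243, [157, 156, 157]), (244, [159, 158, 156]), (245, [158, 158, 157]), (246, [159, 158, 158]), (247, [159, 159, 159]), (248, [158, 158, 158]), (249, [158, 158, 158]), (250, [160, 160, 159]), (251, [159, 159, 159]), (252, [160, 159, 159]), (253, [165, 165, 164]), (254, [161, 161, 162]), (255, [116, 119, 120]), (256, [112, 114, 115]), (257, [112, 114, 116]), (258, [113, 116, 118]), (259, [106, 109, 110]), (260, [127, 127, 124]), (261, [120, 120, 117]), (262, [111, 111, 108]), (263, [130, 129, 127]), (264, [132, 131, 128]), (265, [112, 112, 109]), (266, [115, 114, 110]), (267, [133, 133, 131]), (268, [128, 127, 124]), (269, [108, 107, 104])]
```

```bash
python3 -m handwheel '[[-0.245,0,0,-3,0],[-0.245,0,0,-3,0],[-0.245,0,0,-3,0],[-0.245,0,0,-3,0],[-0.245,0,0,0,0],[-0.3,0,0,0,0],[-1,0,0,0,0],[-1,0,0,0,0]]' | tail -2
python3 - <<'E'
from h import *
lead('y7')
im,c=snap('side','s8'); 
g=im[225:275,336:350].astype(int); print([(225+i,v.tolist()[0]) for i,v in enumerate(g.mean(axis=1).astype(int))][10:45])
for d in(20,22,24,26): 
    p,q=tail(c,170.5,142,d); t=np.tan(np.deg2rad(d)); print(d,np.round(p,1),q.round(1),'roof z at y=5',round(p[1]+(5-p[0])*t,1),'bottom z at 210',round(p[1]+(210-p[0])*t-48/np.cos(np.deg2rad(d)),1))
E
```

```text
wrist_force: [0.6, 1.2, 0.9]
finger_gap: 0.378
t 19.5 tcp case mm [ 36.5 170.6 122.8] turn needed -0.0 F [0.4  1.26 0.86] gap mm 35.9 j [0.09 0.62 1.59 0.   0.93 0.29] zaxis [ 0.  0. -1.]
white widths [(262, 0), (268, 2), (274, 0), (280, 0), (286, 0), (292, 0), (298, 14), (304, 12), (310, 81), (316, 81), (322, 82), (328, 81)] blue [([295, 374, 41, 16], 628)]
[(235, 119), (236, 118), (237, 119), (238, 120), (239, 123), (240, 120), (241, 115), (242, 150), (243, 162), (244, 159), (245, 157), (246, 158), (247, 159), (248, 158), (249, 158), (250, 160), (251, 161), (252, 162), (253, 158), (254, 127), (255, 111), (256, 111), (257, 110), (258, 101), (259, 123), (260, 133), (261, 119), (262, 111), (263, 130), (264, 132), (265, 112), (266, 114), (267, 133), (268, 127), (269, 108)]
20 [-38.2  80.9] [342.4 247.7] roof z at y=5 96.7 bottom z at 210 120.2
22 [-35.9  73.7] [342.5 249.3] roof z at y=5 90.2 bottom z at 210 121.3
24 [-33.4  66.5] [342.5 250.8] roof z at y=5 83.6 bottom z at 210 122.4
26 [-30.7  59.5] [342.5 252.2] roof z at y=5 76.9 bottom z at 210 123.4
```

```bash
python3 -m handwheel '[[-1,5,0,-3,0],[-1,10,0,-5,0],[-1,12,0,-5,0],[-1,12,0,-5,0],[-1,0,0,0,0]]' | tail -2
python3 -c "
from h import *
st()"
python3 -m handwheel '[[-1,8,0,-4,0],[-1,10,0,-5,0],[-1,4,0,-5,0],[-1,0,0,-10,0],[-1,0,0,0,0]]' | tail -2
python3 - <<'E'
from h import *
lead('y8')
im,c=snap('side','s9'); a=im[130:280,255:455][...,::-1]
cv2.imwrite('pics/s9c.png',cv2.resize(a,None,fx=4,fy=4,interpolation=cv2.INTER_CUBIC))
E
```

```text
wrist_force: [0.1, -0.2, -1.8]
finger_gap: 0.377
t 20.1 tcp case mm [ 36.5 211.5 141.5] turn needed 0.001 F [ 0.12 -0.15 -1.77] gap mm 35.8 j [0.15 0.62 1.53 0.   0.99 0.35] zaxis [ 0.001  0.001 -1.   ]
wrist_force: [-0.3, 0.3, -1.4]
finger_gap: 0.379
t 20.6 tcp case mm [ 37.  231.7 166.3] turn needed -0.0 F [-0.39  0.18 -1.43] gap mm 36.0 j [ 0.18  0.61  1.48 -0.    1.05  0.38] zaxis [ 0.002  0.001 -1.   ]
white widths [(262, 0), (268, 0), (274, 83), (280, 77), (286, 69), (292, 1), (298, 16), (304, 15), (310, 83), (316, 84), (322, 82), (328, 81)] blue [([295, 374, 41, 16], 627)]
```

View pics/s9c.png

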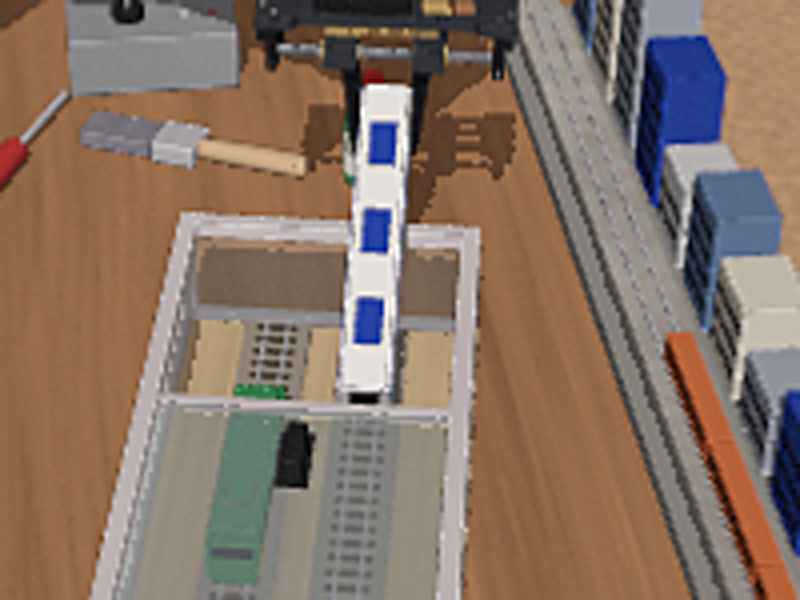

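```bash
python3 -m handwheel '[[-1,5,0,-10,0],[-1,0,0,-20,0],[-1,0,0,-25,0],[-1,0,0,-25,0],[-1,0,0,-25,0],[-1,0,0,-15,0],[-1,0,0,-5,0],[-1,0,0,0,0]]' | tail -2
python3 -m handwheel '[[-1,0,-15,0,0],[-1,0,-28,0,0],[-1,0,-30,0,0],[-1,0,-30,0,0],[-1,0,-30,0,0],[-1,0,-30,0,0],[-1,0,-28,0,0],[-1,0,-15,0,0],[-1,0,-6,0,0],[-1,0,0,0,0]]' | tail -2
python3 - <<'E'
from h import *
lead('z1')
im,c=snap('top','t2'); a=im[150:350,60:420][...,::-1]
cv2.imwrite('pics/t2c.png',cv2.resize(a,None,fx=2.2,fy=2.2,interpolation=cv2.INTER_CUBIC))
E
```

```text
wrist_force: [-0.4, 0.0, -2.3]
finger_gap: 0.376
wrist_force: [-0.3, -0.5, -1.5]
finger_gap: 0.374
t 22.5 tcp case mm [-175.5  236.7  289.5] turn needed -0.0 F [-0.2  -0.58 -1.47] gap mm 35.6 j [ 0.35  0.23  1.75 -0.    1.15  0.55] zaxis [ 0.  0. -1.]
white widths [(262, 14), (268, 14), (274, 14), (280, 15), (286, 12), (292, 11), (298, 34), (304, 20), (310, 85), (316, 82), (322, 82), (328, 81)] blue [([295, 374, 41, 16], 627)]
```

View pics/t2c.png

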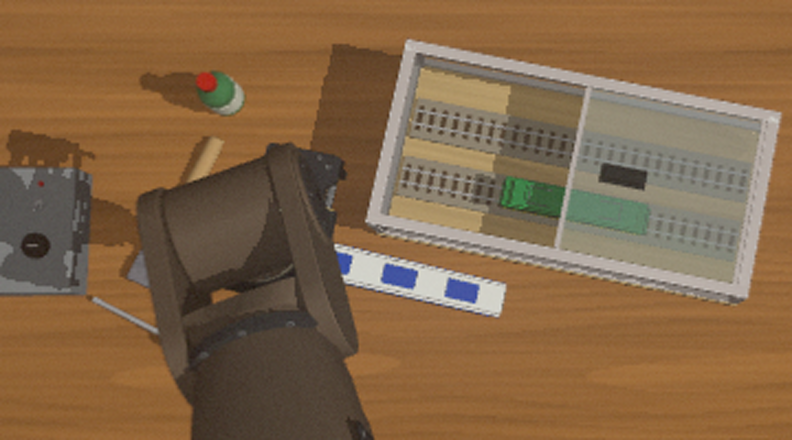

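```bash
python3 -m handwheel '[[-1,0,-15,0,0],[-1,0,-20,10,0],[-1,0,-13,25,0],[-1,0,0,30,0],[-1,0,0,30,0],[-1,0,0,30,0],[-1,0,0,25,0],[-1,0,0,12,0],[-1,0,0,0,0],[-1,0,0,0,0]]' | tail -2
python3 -c "
from h import *
st()"
python3 -m handwheel '[[-1,0,0,5,0],[-1,0,0,5,0],[-1,0,0,0,0]]' | tail -2
python3 -c "
from h import *
st()"
```

```text
wrist_force: [-0.2, 0.5, -2.3]
finger_gap: 0.374
t 23.6 tcp case mm [-223.5  236.6  127.9] turn needed -0.001 F [-0.33  0.45 -2.35] gap mm 35.6 j [0.4  0.39 2.04 0.   0.71 0.61] zaxis [-0.  0. -1.]
wrist_force: [-0.1, 0.8, -1.5]
finger_gap: 0.379
t 23.9 tcp case mm [-223.7  236.5  117.4] turn needed -0.0 F [-0.29  0.72 -1.54] gap mm 36.0 j [0.4  0.41 2.05 0.   0.68 0.6 ] zaxis [-0. -0. -1.]
```

```bash
python3 -m handwheel '[[-1,0,0,5,0],[-1,0,0,5,0],[-0.3,0,0,2,0],[-0.3,0,0,0,0]]' | tail -2
python3 -c "
from h import *
lead('z2')"
python3 -m handwheel '[[-0.25,0,0,0,0],[-0.247,0,0,0,0],[-0.246,0,0,0,0],[-0.246,0,0,3,0],[-0.246,0,0,3,0],[-0.246,0,0,3,0],[-0.246,0,0,3,0],[-0.246,0,0,0,0]]' | tail -2
python3 -c "
from h import *
lead('z3')"
```

```text
wrist_force: [1.1, 0.0, -1.7]
finger_gap: 0.381
t 24.3 tcp case mm [-223.7  236.5  105.3] turn needed -0.0 F [ 1.07  0.22 -1.65] gap mm 36.2 j [0.4  0.43 2.06 0.   0.65 0.6 ] zaxis [-0.001 -0.    -1.   ]
white widths [(262, 0), (268, 0), (274, 0), (280, 0), (286, 0), (292, 0), (298, 18), (304, 12), (310, 82), (316, 83), (322, 83), (328, 81)] blue [([295, 374, 41, 16], 627)]
wrist_force: [0.9, 1.0, -1.5]
finger_gap: 0.375
t 25.15 tcp case mm [-223.6  236.5   93.2] turn needed -0.0 F [ 0.7   1.11 -1.49] gap mm 35.6 j [ 0.4   0.45  2.07 -0.    0.62  0.6 ] zaxis [-0. -0. -1.]
white widths [(262, 0), (268, 0), (274, 0), (280, 0), (286, 0), (292, 15), (298, 12), (304, 80), (310, 85), (316, 83), (322, 81), (328, 81)] blue [([295, 374, 41, 20], 795)]
```

```bash
python3 -m handwheel '[[-0.246,0,0,4,0],[-0.246,0,0,4,0],[-0.246,0,0,4,0],[-0.246,0,0,4,0],[-0.246,0,0,4,0],[-0.246,0,0,4,0],[-0.246,0,0,4,0],[-0.246,0,0,4,0],[-0.246,0,0,4,0],[-0.246,0,0,0,0]]' | tail -2
python3 -c "
from h import *
lead('z4')"
python3 -m handwheel '[[-0.246,0,0,4,0],[-0.246,0,0,4,0],[-0.246,0,0,4,0],[-0.246,0,0,4,0],[-0.246,0,0,4,0],[-0.246,0,0,4,0],[-0.246,0,0,4,0],[-0.246,0,0,3,0],[-0.246,0,0,0,0]]' | tail -2
python3 -c "
from h import *
lead('z5')"
```

```text
wrist_force: [0.3, -0.8, -1.7]
finger_gap: 0.376
t 26.2 tcp case mm [-223.7  236.4   57.1] turn needed -0.0 F [ 0.5  -0.76 -1.72] gap mm 35.8 j [ 0.4   0.52  2.1  -0.    0.52  0.6 ] zaxis [-0.001 -0.    -1.   ]
white widths [(262, 0), (268, 0), (274, 0), (280, 12), (286, 9), (292, 84), (298, 83), (304, 82), (310, 82), (316, 81), (322, 80), (328, 78)] blue [([294, 374, 43, 30], 1254)]
wrist_force: [-0.1, -0.1, -1.3]
finger_gap: 0.378
t 27.15 tcp case mm [-223.7  236.4   26.2] turn needed -0.0 F [-0.04 -0.16 -1.26] gap mm 35.9 j [0.4  0.58 2.12 0.   0.44 0.6 ] zaxis [-0.001 -0.    -1.   ]
white widths [(262, 0), (268, 11), (274, 10), (280, 80), (286, 77), (292, 80), (298, 81), (304, 80), (310, 79), (316, 76), (322, 77), (328, 79)] blue [([293, 374, 45, 36], 1552)]
```

```bash
python3 -m handwheel '[[-0.246,0,0,3,0],[-0.246,0,0,3,0],[-0.246,0,0,2,0],[-0.246,0,0,1,0],[-0.246,0,0,0,0]]' | tail -2
python3 -c "
from h import *
lead('z6')"
python3 -m handwheel '[[-0.246,0,0,1,0],[-0.246,0,0,1,0],[-0.246,0,0,0,0]]' | tail -2
python3 -c "
from h import *
lead('z7')
for f in('x6','z6','z7'):
  im=cv2.imread(f'pics/{f}.png');print(f,[int(v) for v in im[266:284,315].min(axis=1)])"
```

```text
wrist_force: [0.3, 1.6, -0.8]
finger_gap: 0.381
t 27.7 tcp case mm [-223.6  236.5   17.5] turn needed -0.0 F [-0.03  1.61 -0.79] gap mm 36.2 j [0.4  0.6  2.13 0.   0.42 0.6 ] zaxis [-0. -0. -1.]
white widths [(262, 0), (268, 15), (274, 79), (280, 80), (286, 80), (292, 79), (298, 77), (304, 78), (310, 78), (316, 79), (322, 80), (328, 79)] blue [([293, 374, 45, 37], 1619)]
wrist_force: [0.0, 0.7, -0.4]
finger_gap: 0.381
t 28.05 tcp case mm [-223.5  236.6   15.6] turn needed -0.0 F [-0.1   0.7  -0.36] gap mm 36.2 j [0.4  0.6  2.13 0.   0.42 0.6 ] zaxis [ 0.  0. -1.]
white widths [(262, 0), (268, 14), (274, 80), (280, 81), (286, 79), (292, 80), (298, 76), (304, 80), (310, 78), (316, 79), (322, 78), (328, 79)] blue [([293, 374, 45, 37], 1629)]
x6 [111, 55, 50, 80, 161, 175, 180, 184, 156, 140, 152, 164, 178, 200, 226, 242, 250, 251]
z6 [177, 162, 135, 145, 159, 171, 192, 219, 237, 248, 250, 250, 250, 250, 250, 250, 250, 250]
z7 [177, 131, 142, 153, 166, 183, 210, 233, 245, 250, 250, 250, 250, 250, 250, 250, 250, 250]
```

```bash
python3 -m handwheel '[[-0.2,0,0,0,0],[-0.05,0,0,0,0],[-0.05,0,0,0,0],[-0.05,-15,0,0,0],[-0.05,-15,0,0,0],[-0.05,-15,0,0,0],[-0.05,0,0,0,0]]' | tail -2
python3 -c "
from h import *
lead('z8')"
python3 -m handwheel '[[-0.23,0,0,0,0],[-1,0,0,0,0],[-1,0,0,0,0],[-1,0,0,0,0],[-1,0,0,0,0]]' | tail -2
python3 -c "
from h import *
lead('z9')"
python3 -m handwheel '[[-1,0,0,-3,0],[-1,0,0,-10,0],[-1,0,0,-15,0],[-1,0,0,0,0],[-1,0,0,0,0]]' | tail -2
python3 -c "
from h import *
lead('z10')"
```

```text
wrist_force: [0.5, 0.4, 0.8]
finger_gap: 0.478
t 28.8 tcp case mm [-223.9  189.4   15.7] turn needed -0.003 F [0.42 0.5  0.76] gap mm 45.4 j [0.31 0.58 2.2  0.   0.36 0.52] zaxis [-0.001 -0.001 -1.   ]
white widths [(262, 16), (268, 33), (274, 32), (280, 32), (286, 31), (292, 32), (298, 31), (304, 31), (310, 29), (316, 79), (322, 80), (328, 77)] blue [([291, 232, 50, 83], 4011), ([294, 386, 44, 25], 1047)]
wrist_force: [0.7, 0.2, 2.3]
finger_gap: 0.374
t 29.35 tcp case mm [-223.4  191.8   15.7] turn needed -0.0 F [0.63 0.34 2.34] gap mm 35.5 j [0.32 0.58 2.2  0.   0.36 0.52] zaxis [ 0.  0. -1.]
white widths [(262, 11), (268, 30), (274, 30), (280, 30), (286, 31), (292, 29), (298, 27), (304, 27), (310, 29), (316, 30), (322, 78), (328, 76)] blue [([291, 237, 49, 83], 3948), ([294, 391, 43, 20], 859)]
wrist_force: [-0.5, -1.0, -2.2]
finger_gap: 0.378
t 29.9 tcp case mm [-223.5  191.7   44. ] turn needed -0.0 F [-0.25 -1.07 -2.19] gap mm 35.9 j [0.32 0.52 2.18 0.   0.44 0.52] zaxis [ 0.001  0.001 -1.   ]
white widths [(262, 15), (268, 27), (274, 28), (280, 28), (286, 26), (292, 28), (298, 29), (304, 29), (310, 28), (316, 29), (322, 74), (328, 73)] blue [([291, 238, 49, 82], 3947), ([294, 391, 43, 20], 860)]
```

```bash
python3 -m handwheel '[[-1,0,0,-15,0],[-1,0,0,-30,0],[-1,0,0,-35,0],[-1,0,0,-35,0],[-1,0,0,-35,0],[-1,0,0,-35,0],[-1,0,0,-35,0],[-1,0,0,-30,0],[-1,0,0,-15,0],[-1,0,0,-5,0]]' | tail -2
python3 -m handwheel '[[-1,-6,10,0,0],[-1,-14,24,0,0],[-1,-18,30,0,0],[-1,-18,30,0,0],[-1,-18,30,0,0],[-1,-18,30,0,0],[-1,-18,30,0,0],[-1,-16,24,0,0],[-1,-10,12,0,0],[-1,-4,4,0,0]]' | tail -2
python3 -m handwheel '[[-1,0,0,0,0],[-1,0,0,0,0],[-1,0,0,0,0],[-1,0,0,0,0],[-1,0,0,0,0]]' | tail -2
python3 - <<'E'
from h import *
lead('f1'); im,c=snap('side','f2'); it,ct=snap('top','f3')
print('side blues',[b for b in [(s,a) for s,a in blues(im)]])
# predicted coach pose if level: roof corners at tail/lead; row of bright band
s=ctrl.read_state(); p=(toC(s['position'])*1000)[0]
yc=p[1]-50; zt=p[2]-15+48
for nm,cc in(('side',c),('top',ct)):
    for dy in(-70,0,70): print(nm,dy,proj(cc,toW([[p[0]/1e3,(yc+dy)/1e3,zt/1e3]])).round(1))
print('top',blues(it)); print('qvel',np.abs(s['qvel']).max())
E
```

```text
wrist_force: [-0.6, 1.0, -2.3]
finger_gap: 0.379
wrist_force: [-1.1, 1.2, -1.5]
finger_gap: 0.379
wrist_force: [-0.2, 0.2, -1.6]
finger_gap: 0.375
t 32.45 tcp case mm [  0.   51.9 313.9] turn needed 0.0 F [-0.22  0.17 -1.55] gap mm 35.6 j [-0.09  0.34  1.54  0.    1.27  0.11] zaxis [ 0.  0. -1.]
white widths [(262, 6), (268, 24), (274, 21), (280, 25), (286, 25), (292, 24), (298, 25), (304, 25), (310, 24), (316, 24), (322, 73), (328, 71)] blue [([291, 237, 49, 83], 3950), ([294, 391, 43, 20], 860)]
side blues [([414, 139, 22, 43], 510), ([324, 163, 9, 8], 62), ([448, 227, 29, 42], 660)]
side -70 [[327.3 166.4]]
side 0 [[330.1 151. ]]
side 70 [[332.6 136.8]]
top -70 [[352.4 212.7]]
top 0 [[320.2 206.3]]
top 70 [[288.1 199.9]]
top [([162, 82, 33, 25], 539), ([328, 87, 26, 18], 452), ([343, 207, 17, 11], 133)]
qvel 0.003026763801266161
```

Run:
```python
from h import *
a=cv2.imread('pics/top0.png').astype(int);b=cv2.imread('pics/f3.png').astype(int)
for n,(x0,x1,y0,y1) in dict(bottle=(145,175,178,206),brush=(115,165,210,285),driver=(98,175,282,325),track=(435,498,290,318),wagon=(500,548,266,296)).items():
    print(n, (np.abs(a-b)[y0:y1,x0:x1].max(axis=2)>40).mean().round(3))
ctrl.hand_in(); st()
```

```text
bottle 0.071
brush 0.01
driver 0.0
track 0.0
wagon 0.0
the job is handed in; nothing more can be done
the job is handed in; nothing more can be done
```

The coach is out of the case, gripped and level about 0.3 m up over the case. I handed the job in at about 32.5 s of the 54 s.

**What I did**
- I gripped the pane's block and slid the pane to its end stop. It had started about 27 mm open, and the contact force rose when the grip reached y ≈ -57 mm.
- The tool cannot tilt, so I slid the coach towards the end frame and gripped it lightly near its leading end. Lifting that end let the coach pivot in the fingers to about 24°, with its tail resting on the rails.
- I then tightened the grip and drew it out along its own axis, without any force showing against the cover.
- To level it, I lowered the tail onto bare bench in front of the case and let the coach settle flat. I let go briefly, gripped it again nearer the middle and lifted it over the case.

**Last checks**
- **Level:** the coach's blue roof units sat within about 1 pixel of where a level coach should appear, in both the side and top views. That assumes their spacing, since it is not given.
- **Steady:** the grip gap was 35.6 mm and the joints were practically still.
- **Other items:** brush, screwdriver, track and wagon looked unchanged. The bottle's patch differed in 7% of its pixels. The arm passed nowhere near it at its height, so I put that down to shadow, but I did not confirm it.
- **Pane and locomotive:** I last saw these in place, with the pane open, before levelling the coach. I did not check them again at the end.

**What went wrong on the way**
- My first pivot attempt was too loose and the fingers slid up the coach, so its leading end dropped a few millimetres back onto the rails.
- The coach later stuck in the grip at about 17°, with an estimated 3 mm to spare under the fixed pane. I lowered it and corrected the tilt; I saw no sign of contact.

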